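Ease the wedges out from under the press plate

TASK

The heavy plate of the glue press is held up over the radio front by two wooden wedges, one at each end. Work the wedges backward out from under it in small tugs, turn about, so that the plate comes down onto the radio front without ever leaning more than about two degrees and without lifting it, and lay both wedges in the shallow metal tray. Leave the jar, the cup of picks and the spare grille where they are.

Things in the scene. Friction and masses are not known exactly. Their poses are not given: they have to be found in the camera images.
- press: Glue press fixed to the bench: grey bed 190 x 370 x 12 mm, longest along its y; origin at the centre of the bed's underside, z up. Two steel rails on it, tops 40 mm above the bench, x -35 to 35 mm, y 50 to 180 and -50 to -180 mm. Two guide posts at x = 83 and -83 mm, y = 0, 20 mm wide, 124 mm tall.
- plate_left (a point): Middle of the bottom edge of the plate's end at the press's +y, 110 mm from its middle. The plate: dark steel, 110 mm along the press's x, 220 mm along its y, 10 mm thick, ribs 18 mm high, 1.2 to 1.6 kg with its collars. It slides up and down on the guide posts and can rock about the press's x axis.
- plate_right (a point): The same at the press's -y end.
- press_drop (a joint): How far the middle of the plate has come down, in m: about 0.001 to 0.005 at the start, 0.0142 when the plate lies on the radio front (its underside then 46 mm above the bench, 6 mm above the rails).
- press_plate (a joint): Lean of the plate in rad about the press's x axis: 0 level, positive when the end at the press's +y is the higher. Free to rock: the plate lies with each end on its wedge (or on the radio front).
- radio_front: The radio front under the plate: grey plastic with an orange grille on top, 122 x 88 mm (88 along the press's y; the grille 80), 34 mm high, lying on the bed between the rails. Origin at the centre of its underside. Not to be handled.
- wedge_left: Plain wooden wedge with an upright heel, lying on the rail at the press's +y end. Origin at its underside below the heel's centre. Heel 30 mm along its x, 24 wide along y, 45 high: grip it from above across the 24 mm. The taper, 24 wide, runs along +x, top falling 1 in 4 from 21.5 mm high at x = 15 mm to 4 mm at the tip, x = 85 mm.
- wedge_right: The same kind of wedge at the press's -y end.
- wedge_left_tip (a point): Middle of the thin tip of wedge_left, 2 mm above its underside. It points under the plate, whose bottom end edge rides on the slope; pulling the wedge along its own -x (under 25 N) lowers that end, and the wedge stays where it is left. A wedge weighs 50 to 80 g.
- wedge_right_tip (a point): The same point of wedge_right.
- tray: Shallow open tray of bare aluminium, fixed to the bench, to one side of the press or the other: 190 mm along its x, 150 mm along its y, 22 mm high, walls and floor 5 mm thick. Origin at the centre of its underside, z up.
- clamp: Bystander, fixed on the side of the press without the tray: clamp with base 90 x 60 mm and a swivel lever on top reaching 60 mm from its post, about 85 mm high in all. Origin at the centre of its underside.
- jar: Bystander: small glass jar with a steel lid, 48 mm diameter, 60 mm high, beyond the press. Origin at the centre of its underside.
- picks_cup: Bystander: white cup with steel dental picks, 54 mm diameter, 75 mm high, picks to 136 mm, beyond the press. Origin at the centre of its underside.
- spare_grille: Bystander: orange slotted speaker grille 90 x 76 mm, 6 mm thick, lying flat on the robot's side of the press. Origin at the centre of its underside.
Not all that is in view belongs to the job. What is shaped like the wedge_left but pink is not meant.

How it is judged:
By the outcome, as a careful person would: the job done as asked, in the order asked, and still so for the second after the job is handed in, with the robot touching nothing.
It also fails if it takes over 72 s, if anything falls off the work surface, if the arm or the gripper's body presses on something with over 40 N, if the wrist force passes 120 N, or if a joint passes its speed limit or range.

ROBOT

A 6-joint arm with a two-finger parallel gripper is mounted at the origin on the work surface. World frame = base frame: x ahead of the robot, y to its left, z up, the work surface at z = 0. Lengths are in mm, angles in rad, forces in N, time in s.
With the tool pointing down it reaches from about 350 to 875 mm from the base axis. Payload 4.2 kg.
Tool frame: the origin (TCP) lies on the mounting face of the last link; the fingertips stand 173 mm ahead of it and the grasp point (between the pads) lies grip_point_offset ahead of it (grip_point_offset is the distance from the TCP to the grasp point, in mm); z points along the fingers, y is the line along which they close (so a half turn about z gives the same grasp; the last joint's range is limited). The gripper opens to 85 mm and grips with 20 to 120 N. Pads are 22 mm wide; open, the fingers measure 114 mm over their backs; the gripper's body (76 mm by 85 mm) begins 54 mm behind the grasp point. The pads swing forward as they close: fully open they stand 13 mm farther back than shut.
Start: joints at [1.596, 0.385, 0.008, 0, -1.194, -0.259], TCP at [144.766, 607.983, 404.712] pointing down, gripper open.
Joint ranges: [-3.14, 3.14], [-1.21, 2.06], [-1.07, 1.41], [-3.16, 2.05], [-2.99, -0.16], [-3.1, 3.1]. Speed limits (rad/s): [2.79, 2.79, 3.14, 3.14, 3.14, 3.14].

INTERFACE

Orientations are given as a unit quaternion [x, y, z, w].
In Python, from bench import read_state, get_image, job_done, recognise, place_of, grip_point_offset gives the robot as it stands. The module is installed in compiled form; this text tells all that it offers.
- The arm moves only by the tool carry_out, never from a script. Its arguments are lists of equal length, an entry for each row: "slide": the shift along the tool's x, y, z in m, a list of three; "roll": the turn about the tool's z in degrees; "claw": the finger opening in m, from 0 to 0.0854. A call has 1 to 8 rows; each row is the pose to reach, as a shift and turn from the pose commanded when the call began, along the tool's axes at that moment; what a row does not reach only later rows make up. A row lasts 1/8 s, in which the tool goes at most 62.5 mm and 10.7 degrees, less where a joint would pass 70% of its speed; a pose out of reach is approached as far as the arm can. A call with a gripper value outside its range is refused whole. The fingers move at their own pace and stop on an object; the grip force is fixed at half the most. Time passes only in rows, so rows that repeat a pose let the fingers close. It gives the time, the measured TCP pose, the force, the opening and the grip force at its end, in the units of the state.
- read_state(): the state, without advancing time (a new reading comes with each control period).
- get_image(name): name is "scene" or "top" or "wrist"; returns a dict with "img" (400x640x3 uint8, red, green, blue), "z_map" (400x640 float32, mm along the optical axis (not along the pixel's ray), 0 where there is no reading), "mtx" (3x3 intrinsics, pixels), "k1" (the pictures are not rectified: a ray, as slopes to the right and down, at radius r is drawn at 1 + k1 r^2 times it, then the intrinsics apply), "world_from_camera" (4x4, takes a point from camera to world coordinates); the wrist camera has in their place "T_tool_cam" (4x4, takes a point from camera to tool coordinates, whose origin is the TCP and whose axes are the flange's). Camera axes: x right, y up, looking along -z (the intrinsics and any distortion apply to the point x, -y, -z); pixel columns grow to the right and rows downward; lengths in mm; the calibration is good to about 2 mm. A picture is of the moment at which its call begins: read the wrist's pose just before it.
- job_done(): hands the job in; it is judged then, once.
Trained networks look in a picture, given as the dict that the camera call returned (one of the last four; its "shot" number tells which), for a name from the list of things; names that differ only in an ending like _2 or _b are one class to them, and where a whole thing is asked for, a point or a joint stands for the part that bears it (a point fixed in the world has none). Each returns a list of dicts, best first, with "conf" (0 to 1); they miss things now and then, are a little off and sometimes report something else, mostly with a low value. They report only what shows in the picture. A call takes as long as a camera call. They do not tell look-alikes from the thing itself.
- recognise(picture, thing): "at" ([column, row] in pixels, amid what is visible of it).
- place_of(picture, thing): "at" ([column, row] in pixels: a listed point, or the origin of a listed thing).
The state is a dict: "clock": time; "joints": joint angles; "joint_vel": joint speeds; "joint_efforts": joint torques, N m; "position": TCP position; "ee_rot": TCP orientation; "contact_force": force on the tool from outside, world axes, zero at the start; "wrist_torque": the same for the moment, N m; "gripper_width": finger opening in mm; "grasp_force": force on a finger pad.
Only numpy, scipy, OpenCV 4.12 (cv2) and the standard library are available. Lean on these libraries where they do the work, as an engineer would, in place of code of your own. Each camera call takes 0.05 s, during which the arm holds its last target. There are 200 camera calls.

## Working session

There is one attempt and no reset: what is moved stays moved. The work goes in short steps, Python scripts to look and compute and a tool call to move; the robot and the scene stay as the last step left them, time stands still between calls to the robot, and variables do not carry over. Pictures are saved under pics/ and viewed, at most 10 in all, crops included, and the job is handed in when it is done.

Besides the shell and the picture viewer there is one more tool, called by a JSON object that holds its "fn" and its "kwargs", one argument or row to a line. carry_out: Moves the arm, as the interface text tells. Its arguments: {"type":"object","properties":{"slide":{"type":"array"},"roll":{"type":"array"},"claw":{"type":"array"}},"required":["slide","roll","claw"]}

```bash
mkdir -p pics
cat > h.py <<'E'
import numpy as np, cv2
from bench import *
from scipy.spatial.transform import Rotation as R
def T_of(p,s=None):
    if 'world_from_camera' in p: return np.array(p['world_from_camera'])
    T=np.eye(4);T[:3,:3]=R.from_quat(s['ee_rot']).as_matrix();T[:3,3]=s['position']
    return T@np.array(p['T_tool_cam'])
def ray(p,uv,T):
    K=np.array(p['mtx']);d=np.array([(uv[0]-K[0,2])/K[0,0],(uv[1]-K[1,2])/K[1,1]]);u=d.copy()
    for _ in range(20): u=d/(1+p['k1']*(u@u))
    return T[:3,3],T[:3,:3]@np.array([u[0],-u[1],-1])   # times depth
def at_depth(p,uv,T):
    o,d=ray(p,uv,T);c,r=int(round(uv[0])),int(round(uv[1]))
    z=p['z_map'][max(r-1,0):r+2,max(c-1,0):c+2];z=z[z>0]
    return o+d*np.median(z) if z.size else None
def at_z(p,uv,T,z):
    o,d=ray(p,uv,T);return o+d*(z-o[2])/d[2]
def tri(rs):
    A=np.zeros((3,3));b=np.zeros(3)
    for o,d in rs:
        d=d/np.linalg.norm(d);M=np.eye(3)-np.outer(d,d);A+=M;b+=M@o
    return np.linalg.solve(A,b)
def save(p,n): cv2.imwrite('pics/'+n,p['img'][:,:,::-1])
def cloud(p,T):
    K=np.array(p['mtx']);z=p['z_map'];h,w=z.shape
    v,u=np.mgrid[:h,:w];d=np.stack([(u-K[0,2])/K[0,0],(v-K[1,2])/K[1,1]],-1);q=d.copy()
    for _ in range(20): q=d/(1+p['k1']*(q**2).sum(-1,keepdims=True))
    c=np.stack([q[...,0]*z,-q[...,1]*z,-z],-1)
    P=c@T[:3,:3].T+T[:3,3];P[z==0]=np.nan
    return P
E
python3 - <<'E'
from h import *
np.set_printoptions(precision=1,suppress=True)
s=read_state();print(s['clock'],s['position'],s['ee_rot'],s['gripper_width'],grip_point_offset() if callable(grip_point_offset) else grip_point_offset)
print(R.from_quat(s['ee_rot']).as_matrix())
names='press plate_left plate_right radio_front wedge_left wedge_right wedge_left_tip wedge_right_tip tray clamp jar picks_cup spare_grille'.split()
for v in ['scene','top','wrist']:
    s=read_state();p=get_image(v);T=T_of(p,s);save(p,v+'0.png');print(v,T[:3,3])
    np.savez(v+'0.npz',P=cloud(p,T),img=p['img'])
    for n in names:
        for f in (recognise,place_of):
            for r in f(p,n)[:3]:
                print(f.__name__[:3],n,round(r['conf'],2),np.array(r['at']),at_depth(p,r['at'],T),at_z(p,r['at'],T,0)[:2])
E
```

```text
0.0 [144.7 607.8 403.6] [ 1.  -0.1 -0.   0. ] 85.58223847405999 154.70000000000002
[[ 1.  -0.2 -0. ]
 [-0.2 -1.  -0. ]
 [ 0.   0.  -1. ]]
scene [1128.1   -3.3  990.3]
cal press 0.57 [335.6 211.9] [607.1  37.8  64.2] [571.   40.6]
cal press 0.41 [455.3 183.4] [475.7 375.7   3.2] [473.6 377. ]
cal press 0.62 [333.6 210.5] [603.   32.8  63.9] [566.8  35.3]
cal plate_left 0.62 [334.7 203.4] [582.1  35.7  63.3] [544.8  38.4]
cal plate_left 0.7 [376. 201.] [573.5 140.2  64. ] [535.2 150.1]
cal plate_left 0.32 [295.  210.3] [604.5 -63.3  64.5] [568.1 -67.5]
cal plate_right 0.95 [336.6 204.1] [584.6  40.4  64.3] [546.9  43.5]
cal plate_right 0.9 [294.1 207.6] [597.7 -65.8  65.9] [559.8 -70.2]
cal plate_right 0.33 [181.4 179.7] [ 511.9 -370.1   55.3] [ 475.4 -391.8]
cal radio_front 0.55 [331.3 227.8] [637.1  28.   36. ] [618.6  29.2]
cal radio_front 0.54 [379. 201.] [567.9 149.3  54.9] [535.  158.3]
cal radio_front 0.5 [336.7 213. ] [610.6  40.5  64.9] [574.3  43.5]
cal radio_front 0.34 [390.5 198.7] [568.3 176.9  67.8] [527.2 190.1]
cal wedge_left 0.83 [389.8 197.9] [568.7 174.4  72.2] [524.
[... 3568 characters left out ...]
  42.4] [595.1 -86.1]
cal clamp 0.94 [455.  238.6] [ 485.8 -382.3   59.3] [ 484.1 -401.3]
cal clamp 0.34 [351.  194.2] [606.4 -84.4  83.1] [612.6 -90.1]
cal clamp 0.65 [453.8 236.7] [ 491.2 -378.3   61.2] [ 489.7 -397.7]
cal jar 0.79 [277.5 149.8] [732.9 126.   60.9] [743.9 132.7]
cal jar 0.52 [319.  258.7] [419.2   3.1   2.1] [419.1   3.1]
cal jar 0.57 [282.1 149.8] [733.3 112.9  59.6] [744.1 118.8]
cal picks_cup 0.86 [323.4 148. ] [750.2  -5.6   5. ] [751.1  -5.6]
cal picks_cup 0.64 [323.1 152. ] [737.9  -4.9   6.3] [739.   -4.9]
cal picks_cup 0.52 [323.7 264.9] [401.1 -11.1   1.5] [400.9 -11.1]
cal spare_grille 0.55 [324.7 265.7] [398.7 -14.1   0.9] [398.6 -14.1]
wrist [221.9 589.3 374.8]
```

Run:
```python
import cv2
a=cv2.imread('pics/top0.png')[120:300,160:480];cv2.imwrite('pics/top0c.png',cv2.resize(a,(800,450),interpolation=cv2.INTER_CUBIC))
a=cv2.imread('pics/scene0.png')[120:300,240:500];cv2.imwrite('pics/sc0c.png',cv2.resize(a,(800,554),interpolation=cv2.INTER_CUBIC))
```

```text
(no output)
```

View pics/top0c.png

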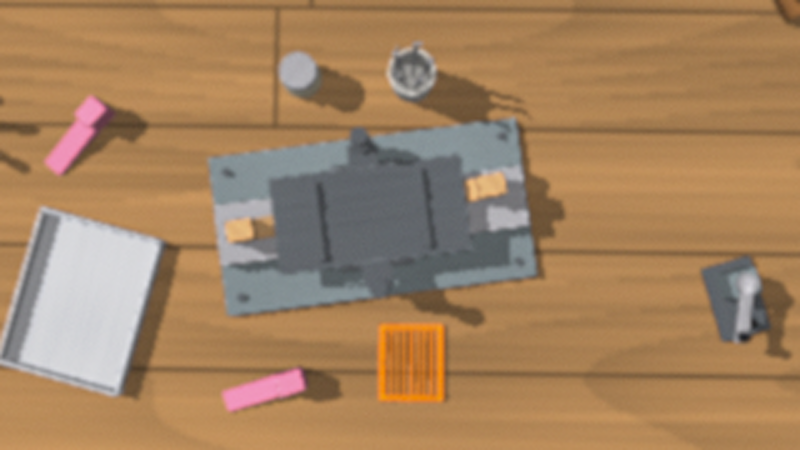

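View pics/sc0c.png

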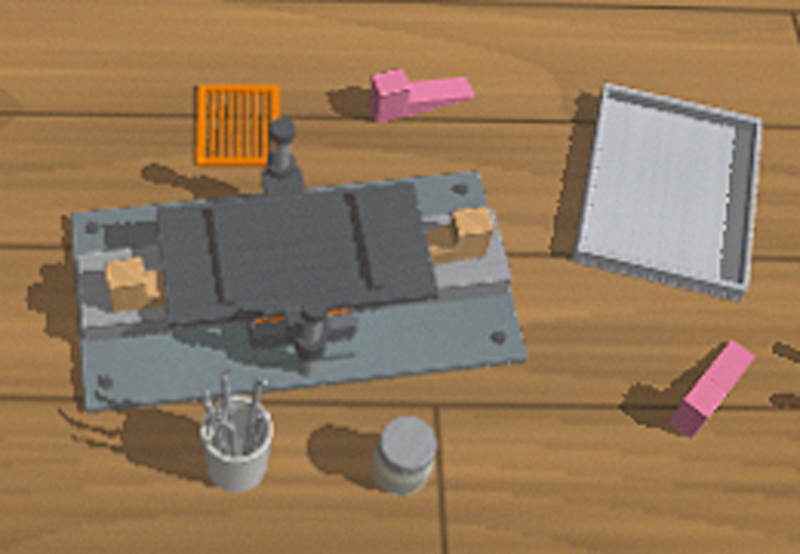

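The top view shows the wooden heels at crop (240,230) and (485,186). The tray is at (80,300), and two pink decoys are at (80,130) and (263,390). Next I'll measure the heels, plate and tray from the point clouds.

Run:
```python
from h import *
np.set_printoptions(precision=1,suppress=True)
for v in ['top','scene']:
    d=np.load(v+'0.npz');P=d['P'];I=d['img'].astype(int);ok=np.isfinite(P[...,2])
    X=P[ok];C=I[ok];hsv=cv2.cvtColor(d['img'],cv2.COLOR_RGB2HSV)[ok].astype(int)
    wood=(hsv[:,0]>8)&(hsv[:,0]<25)&(hsv[:,1]>60)
    for nm,y0 in (('L',168),('R',-90)):
        m=wood&(abs(X[:,1]-y0)<45)&(X[:,0]>520)&(X[:,0]<660)&(X[:,2]>76)
        print(v,nm,m.sum(),X[m].mean(0))
        r=cv2.minAreaRect(X[m][:,:2].astype(np.float32));print('  rect',np.array(r[0]),np.array(r[1]),r[2],np.percentile(X[m][:,2],[10,50,90]))
        m2=wood&(abs(X[:,1]-y0)<60)&(X[:,0]>520)&(X[:,0]<660)&(X[:,2]>42)&(X[:,2]<=76)
        print('  low',m2.sum(),X[m2].mean(0) if m2.any() else 0)
    m=(hsv[:,1]<70)&(hsv[:,2]<110)&(X[:,2]>55)&(X[:,2]<74)&(abs(X[:,1]-37)<135)&(abs(X[:,0]-575)<85)
    r=cv2.minAreaRect(X[m][:,:2].astype(np.float32));print('plate',m.sum(),r,np.percentile(X[m][:,2],[5,50,95]))
    A=np.c_[X[m][:,:2]-X[m][:,:2].mean(0),np.ones(m.sum())];print('plane',np.linalg.lstsq(A,X[m][:,2],rcond=None)[0]*1000)
    m=(hsv[:,1]<60)&(abs(X[:,1]-378)<120)&(abs(X[:,0]-475)<130)&(X[:,2]>1)&(X[:,2]<30)
    r=cv2.minAreaRect(X[m][:,:2].astype(np.float32));print('tray',r,np.percentile(X[m][:,2],[5,50,95,99]))
    m=(X[:,2]>6)&(X[:,2]<17)&(abs(X[:,1]-40)<220)&(abs(X[:,0]-575)<150)&(hsv[:,1]<90)
    r=cv2.minAreaRect(X[m][:,:2].astype(np.float32));print('bed',r)
```

```text
top L 93 [554.3 181.7  85. ]
  rect [554.2 181.9] [23.7 29. ] 10.665970802307129 [82.1 84.9 87.9]
  low 76 [557.3 159.4  60.2]
top R 96 [608.2 -99.   85.1]
  rect [608.4 -98.9] [23.7 29.5] 11.05967903137207 [82.6 85.2 87.8]
  low 55 [603.7 -80.   58.8]
plate 2771 ((573.2732543945312, 35.457191467285156), (162.43170166015625, 219.37294006347656), 6.168653964996338) [62.9 66.9 71.3]
plane [    2.6    -7.3 66916.5]
tray ((467.8475036621094, 380.5458984375), (154.4249725341797, 195.1443634033203), 75.34121704101562) [ 2.   5.7 21.8 24.7]
bed ((605.2626953125, 41.69923400878906), (251.6953887939453, 370.5342712402344), 8.22734260559082)
scene L 117 [557.9 181.4  82.4]
  rect [556.9 181.3] [26.7 31.2] 12.703253746032715 [78.5 82.9 84.8]
  low 160 [564.7 170.1  58.4]
scene R 120 [612.1 -97.6  82.9]
  rect [610.8 -97.8] [26.  29.6] 10.891240119934082 [79.7 83.  85.2]
  low 142 [615.7 -86.6  58.1]
plate 3399 ((576.85546875, 41.03864288330078), (241.9729766845703, 165.12417602539062), 82.93525695800781) [61.8 65.  70.7]
plane [   -4.4    -8.1 65278.6]
tray ((470.7969970703125, 383.22119140625), (156.91209411621094, 198.1750030517578), 75.79669189453125) [ 1.5  4.4 20.5 22.8]
bed ((599.07373046875, 41.07432556152344), (237.71102905273438, 369.070556640625), 8.419422149658203)
```

```bash
cat >> h.py <<'E'
def go(x,y,z,yaw=None):
    s=read_state();M=R.from_quat(s['ee_rot']).as_matrix();p=np.array(s['position'])
    yw=np.degrees(np.arctan2(M[1,0],M[0,0]))
    sl=M.T@(np.array([x,y,z])-p)/1000
    print('clock',round(s['clock'],2),'pos',p.round(1),'yaw',yw.round(2),'tilt',M[:,2].round(4),'SLIDE',sl.round(4),'ROLL',None if yaw is None else round((yw-yaw+180)%360-180,2),'F',np.round(s['contact_force'],1),'w',round(s['gripper_width'],1))
E
python3 - <<'E'
from h import *
go(569,120,440,-80)
p=get_image('wrist');print(p['mtx'],p['T_tool_cam'],p['k1'])
E
```

```text
clock 4.05 pos [144.8 608.  404.7] yaw -13.4 tilt [ 0. -0. -1.] SLIDE [ 0.5257  0.3764 -0.0353] ROLL 66.6 F [-1.   0.2  0.2] w 85.9
[[333.15835722   0.         317.72791844]
 [  0.         333.15835722 198.36003293]
 [  0.           0.           1.        ]] [[ 2.86858978e-04  9.49462052e-01  3.13881712e-01  7.94032612e+01]
 [ 9.99999052e-01 -6.95004475e-04  1.18841479e-03  2.59723529e-01]
 [ 1.34650394e-03  3.13881074e-01 -9.49461352e-01  2.99308163e+01]
 [ 0.00000000e+00  0.00000000e+00  0.00000000e+00  1.00000000e+00]] -0.043493390317238416
```

{"fn": "carry_out", "kwargs": {
  "slide": [
    [0.28, 0.24, -0.035],
    [0.568, 0.477, -0.035],
    [0.568, 0.477, -0.035],
    [0.568, 0.477, -0.035],
    [0.568, 0.477, -0.035],
    [0.568, 0.477, -0.035],
    [0.568, 0.477, -0.035],
    [0.568, 0.477, -0.035]
  ],
  "roll": [10, 20, 30, 40, 50, 60, 66.6, 66.6],
  "claw": [0.05, 0.05, 0.05, 0.05, 0.05, 0.05, 0.05, 0.05]
}}

```text
clock: 5.1
position: [442.9, 205.1, 429.9]
ee_rot: [0.766, -0.643, 0.0, -0.001]
contact_force: [0.7, 1.1, 0.0]
gripper_width: 50.0
grasp_force: 0.0
```

Run:
```python
from h import *
go(587,12,440,-80)
```

```text
clock 5.1 pos [442.9 205.1 429.9] yaw -80.01 tilt [ 1.e-03  8.e-04 -1.e+00] SLIDE [ 0.2151 -0.1084 -0.0101] ROLL -0.01 F [0.7 1.1 0. ] w 50.0
```

{"fn": "carry_out", "kwargs": {
  "slide": [
    [0.054, -0.027, -0.01],
    [0.108, -0.054, -0.01],
    [0.162, -0.081, -0.01],
    [0.215, -0.108, -0.01],
    [0.215, -0.108, -0.01],
    [0.215, -0.108, -0.01],
    [0.215, -0.108, -0.01]
  ],
  "roll": [0, 0, 0, 0, 0, 0, 0],
  "claw": [0.05, 0.05, 0.05, 0.05, 0.05, 0.05, 0.05]
}}

```text
clock: 5.98
position: [585.3, 14.9, 439.7]
ee_rot: [0.767, -0.642, 0.0, -0.0]
contact_force: [-0.5, 0.1, 0.2]
gripper_width: 50.1
grasp_force: 0.0
```

Run:
```python
from h import *
np.set_printoptions(precision=1,suppress=True)
go(587,12,440,-80)
s=read_state();p=get_image('wrist');T=T_of(p,s);save(p,'w1.png');P=cloud(p,T);np.savez('w1.npz',P=P,img=p['img'],T=T)
for n in ['wedge_left','wedge_right','plate_left','plate_right']:
    for r in place_of(p,n)[:2]: print(n,round(r['conf'],2),np.array(r['at']),at_depth(p,r['at'],T))
ok=np.isfinite(P[...,2]);X=P[ok];hsv=cv2.cvtColor(p['img'],cv2.COLOR_RGB2HSV)[ok].astype(int)
wood=(hsv[:,0]>8)&(hsv[:,0]<25)&(hsv[:,1]>60)
for nm,y0 in (('L',182),('R',-99)):
    m=wood&(abs(X[:,1]-y0)<35)&(X[:,0]>520)&(X[:,0]<660)&(X[:,2]>77)
    r=cv2.minAreaRect(X[m][:,:2].astype(np.float32));print(nm,m.sum(),X[m].mean(0),r)
```

```text
clock 5.97 pos [585.3  14.9 439.7] yaw -79.9 tilt [ 0.  0. -1.] SLIDE [ 0. -0. -0.] ROLL 0.1 F [-0.5  0.1  0.2] w 50.1
wedge_left 0.89 [449.3 263. ] [393.  116.7  29.8]
wedge_left 0.8 [318.5 293.2] [555.9 168.6  62.7]
wedge_right 0.72 [314.3  51.4] [607.1 -95.2  85.8]
plate_left 0.6 [318.2 273.9] [561.5 139.4  67.3]
plate_right 0.56 [327.9  87.5] [588.8 -66.8  68.1]
L 531 [554.2 181.   85.4] ((554.0552978515625, 183.35983276367188), (23.679597854614258, 31.773887634277344), 10.71655559539795)
R 948 [607.6 -97.6  85.7] ((607.7696533203125, -97.58631896972656), (23.444326400756836, 29.835227966308594), 10.585028648376465)
```

View pics/w1.png

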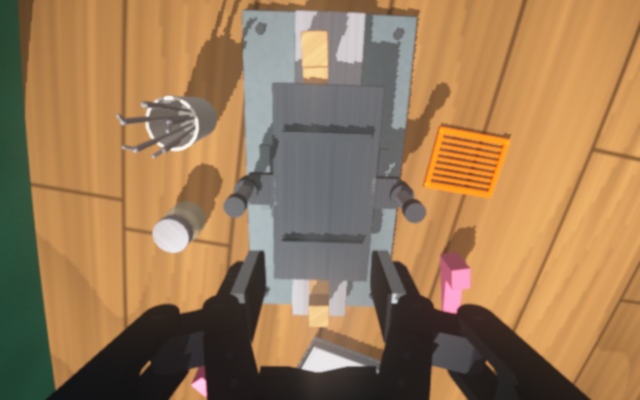

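Wedges R at (607.7,-97.6) and L at (554,182), both yawed about 10.7°, with heel tops at z 85. The picture shows R's heel at (315,55) and L's at (318,310), with nothing in the way between them.

Run:
```python
from h import *
go(607.7,-97.6,225,-79.3)
d=np.load('w1.npz');X=d['P'].reshape(-1,3);c=np.array([581,42.]);u=np.array([.1857,-.9826]);v=np.array([.9826,.1857])
a=(X[:,:2]-c)@u;b=(X[:,:2]-c)@v
for lo in range(-170,180,10):
    m=(a>=lo)&(a<lo+10)&(abs(b)<45)&(X[:,2]>40)
    q=X[m];print(lo,m.sum(),np.median(q[:,2]).round(1) if m.any() else '',end='; ')
```

```text
clock 6.22 pos [585.5  14.7 439.7] yaw -79.91 tilt [ 5.e-04  2.e-04 -1.e+00] SLIDE [ 0.1145 -0.0021  0.2147] ROLL -0.61 F [ 1.  -0.2  0.5] w 50.0
-170 203 41.1; -160 330 41.9; -150 363 42.0; -140 404 42.3; -130 519 62.3; -120 114 59.6; -110 435 66.9; -100 574 67.1; -90 590 67.2; -80 603 67.1; -70 387 67.9; -60 883 72.6; -50 646 67.4; -40 678 67.4; -30 695 67.6; -20 697 67.5; -10 720 67.6; 0 749 67.7; 10 1314 68.5; 20 3001 306.4; 30 11982 321.6; 40 8287 345.7; 50 760 68.2; 60 963 74.8; 70 893 68.1; 80 920 68.1; 90 922 68.1; 100 952 68.2; 110 697 59.4; 120 683 42.5; 130 630 42.4; 140 649 42.4; 150 564 41.7; 160 505 41.0; 170 562 40.9;
```

{"fn": "carry_out", "kwargs": {
  "slide": [
    [0.045, -0.001, 0.035],
    [0.09, -0.002, 0.07],
    [0.1145, -0.002, 0.12],
    [0.1145, -0.002, 0.175],
    [0.1145, -0.002, 0.2147],
    [0.1145, -0.002, 0.2147],
    [0.1145, -0.002, 0.2147],
    [0.1145, -0.002, 0.2147]
  ],
  "roll": [-0.6, -0.6, -0.6, -0.6, -0.6, -0.6, -0.6, -0.6],
  "claw": [0.05, 0.05, 0.05, 0.05, 0.05, 0.05, 0.02, 0.02]
}}

```text
clock: 7.22
position: [608.4, -98.3, 227.4]
ee_rot: [0.77, -0.638, 0.002, -0.001]
contact_force: [-1.1, 0.4, 3.8]
gripper_width: 23.6
grasp_force: 60.0
```

Run:
```python
from h import *
go(607.7,-97.6,225,-79.3)
```

```text
clock 7.22 pos [608.4 -98.3 227.4] yaw -79.33 tilt [ 3.8e-03 -3.0e-04 -1.0e+00] SLIDE [-0.0008  0.0005  0.0024] ROLL -0.03 F [-1.1  0.4  3.8] w 23.6
```

{"fn": "carry_out", "kwargs": {
  "slide": [
    [0.004, 0, -0.002],
    [0.008, 0, -0.002],
    [0.012, 0, -0.002],
    [0.012, 0, -0.002],
    [0.012, 0, -0.002]
  ],
  "roll": [0, 0, 0, 0, 0],
  "claw": [0.02, 0.02, 0.02, 0.02, 0.02]
}}

```text
clock: 7.85
position: [610.1, -110.0, 227.4]
ee_rot: [0.77, -0.639, 0.0, -0.0]
contact_force: [-2.4, 5.0, 1.4]
gripper_width: 23.2
grasp_force: 60.0
```

{"fn": "carry_out", "kwargs": {
  "slide": [
    [0, 0, 0],
    [0, 0, 0],
    [0, 0, -0.055],
    [-0.06, 0, -0.06],
    [-0.12, 0, -0.06],
    [-0.18, 0, -0.06],
    [-0.24, 0, -0.06],
    [-0.297, 0.0005, -0.06]
  ],
  "roll": [0, 0, 0, 0, 0, 0, 0, 0],
  "claw": [0.05, 0.05, 0.05, 0.05, 0.05, 0.05, 0.05, 0.05]
}}

```text
clock: 8.85
position: [554.5, 183.2, 287.0]
ee_rot: [0.769, -0.639, 0.0, -0.0]
contact_force: [1.1, -0.1, -0.2]
gripper_width: 50.0
grasp_force: 0.0
```

{"fn": "carry_out", "kwargs": {
  "slide": [
    [0, 0, 0],
    [0, 0, 0.03],
    [0, 0, 0.06],
    [0, 0, 0.06],
    [0, 0, 0.06],
    [0, 0, 0.06],
    [0, 0, 0.06]
  ],
  "roll": [0, 0, 0, 0, 0, 0, 0],
  "claw": [0.05, 0.05, 0.05, 0.05, 0.05, 0.02, 0.02]
}}

```text
clock: 9.72
position: [555.0, 181.6, 228.2]
ee_rot: [0.769, -0.639, 0.0, -0.001]
contact_force: [-1.8, -1.0, 4.7]
gripper_width: 22.8
grasp_force: 60.2
```

Run:
```python
from h import *
go(554.3,182,227,-79.3)
```

```text
clock 9.72 pos [555.  181.6 228.2] yaw -79.41 tilt [ 1.6e-03  9.0e-04 -1.0e+00] SLIDE [-0.0006  0.0006  0.0012] ROLL -0.11 F [-1.8 -1.   4.7] w 22.8
```

{"fn": "carry_out", "kwargs": {
  "slide": [
    [-0.004, 0, -0.001],
    [-0.008, 0, -0.001],
    [-0.012, 0, -0.001],
    [-0.012, 0, -0.001],
    [-0.012, 0, -0.001]
  ],
  "roll": [0, 0, 0, 0, 0],
  "claw": [0.02, 0.02, 0.02, 0.02, 0.02]
}}

```text
clock: 10.35
position: [552.5, 192.4, 228.2]
ee_rot: [0.769, -0.639, 0.0, 0.001]
contact_force: [0.7, -4.9, 2.6]
gripper_width: 23.4
grasp_force: 60.0
```

Run:
```python
from h import *
go(610.1,-110.0,227,-79.3)
```

```text
clock 10.35 pos [552.5 192.4 228.2] yaw -79.41 tilt [-7.0e-04 -1.6e-03 -1.0e+00] SLIDE [ 0.3078 -0.0011  0.0016] ROLL -0.11 F [ 0.7 -4.9  2.6] w 23.4
```

{"fn": "carry_out", "kwargs": {
  "slide": [
    [0, 0, 0],
    [0, 0, 0],
    [0, 0, -0.055],
    [0.06, 0, -0.06],
    [0.12, 0, -0.06],
    [0.18, 0, -0.06],
    [0.24, 0, -0.06],
    [0.3, -0.001, -0.06]
  ],
  "roll": [0, 0, 0, 0, 0, 0, 0, 0],
  "claw": [0.05, 0.05, 0.05, 0.05, 0.05, 0.05, 0.05, 0.05]
}}

```text
clock: 11.35
position: [609.1, -102.8, 287.9]
ee_rot: [0.77, -0.638, 0.0, -0.0]
contact_force: [0.3, 1.9, 1.2]
gripper_width: 49.8
grasp_force: 0.0
```

{"fn": "carry_out", "kwargs": {
  "slide": [
    [0.008, 0, 0],
    [0.008, 0, 0.03],
    [0.008, 0, 0.06],
    [0.008, 0, 0.06],
    [0.008, 0, 0.06],
    [0.008, 0, 0.06],
    [0.008, 0, 0.06]
  ],
  "roll": [0, 0, 0, 0, 0, 0, 0],
  "claw": [0.05, 0.05, 0.05, 0.05, 0.05, 0.02, 0.02]
}}

```text
clock: 12.22
position: [610.3, -109.1, 229.4]
ee_rot: [0.77, -0.638, 0.001, -0.0]
contact_force: [-2.1, 1.4, 5.4]
gripper_width: 23.0
grasp_force: 60.1
```

Run:
```python
from h import *
go(610.1,-110,227,-79.3)
s=read_state();p=get_image('top');X=cloud(p,T_of(p)).reshape(-1,3);c=np.array([581,42.]);u=np.array([.1857,-.9826]);v=np.array([.9826,.1857])
a=(X[:,:2]-c)@u;b=(X[:,:2]-c)@v
for lo in range(-110,110,20):
    m=(a>=lo)&(a<lo+20)&(abs(b)<35)&(X[:,2]>40)&(X[:,2]<80);q=X[m];print(lo,m.sum(),np.median(q[:,2]).round(1) if m.any() else '',end='; ')
```

```text
clock 12.22 pos [ 610.3 -109.1  229.4] yaw -79.35 tilt [ 1.3e-03 -3.0e-04 -1.0e+00] SLIDE [0.0009 0.0004 0.0024] ROLL -0.05 F [-2.1  1.4  5.4] w 23.0
-110 88 62.6; -90 28 63.8; -70 0 ; -50 0 ; -30 0 ; -10 0 ; 10 10 63.2; 30 40 64.5; 50 46 66.7; 70 40 64.5; 90 38 64.8;
```

{"fn": "carry_out", "kwargs": {
  "slide": [
    [0.004, 0, 0],
    [0.008, 0, 0],
    [0.012, 0, 0],
    [0.012, 0, 0],
    [0.012, 0, 0]
  ],
  "roll": [0, 0, 0, 0, 0],
  "claw": [0.02, 0.02, 0.02, 0.02, 0.02]
}}

```text
clock: 12.9
position: [613.0, -119.6, 229.3]
ee_rot: [0.77, -0.639, 0.001, -0.002]
contact_force: [-1.6, 6.6, 5.0]
gripper_width: 23.1
grasp_force: 60.1
```

Run:
```python
from h import *
go(552.5,192.4,227,-79.3)
```

```text
clock 12.9 pos [ 613.  -119.6  229.3] yaw -79.36 tilt [ 0.0032  0.0015 -1.    ] SLIDE [-0.3178  0.0019  0.0026] ROLL -0.06 F [-1.6  6.6  5. ] w 23.1
```

{"fn": "carry_out", "kwargs": {
  "slide": [
    [0, 0, 0],
    [0, 0, 0],
    [0, 0, -0.055],
    [-0.06, 0, -0.06],
    [-0.12, 0, -0.06],
    [-0.18, 0, -0.06],
    [-0.24, 0, -0.06],
    [-0.3, 0.002, -0.06]
  ],
  "roll": [0, 0, 0, 0, 0, 0, 0, 0],
  "claw": [0.05, 0.05, 0.05, 0.05, 0.05, 0.05, 0.05, 0.05]
}}

```text
clock: 13.9
position: [554.9, 175.0, 287.6]
ee_rot: [0.769, -0.639, 0.0, -0.0]
contact_force: [0.4, 0.0, 0.7]
gripper_width: 49.8
grasp_force: 0.0
```

{"fn": "carry_out", "kwargs": {
  "slide": [
    [-0.018, 0, 0],
    [-0.018, 0, 0.03],
    [-0.018, 0, 0.06],
    [-0.018, 0, 0.06],
    [-0.018, 0, 0.06],
    [-0.018, 0, 0.06],
    [-0.018, 0, 0.06],
    [-0.018, 0, 0.06]
  ],
  "roll": [0, 0, 0, 0, 0, 0, 0, 0],
  "claw": [0.05, 0.05, 0.05, 0.05, 0.05, 0.05, 0.02, 0.02]
}}

```text
clock: 14.9
position: [552.2, 191.3, 228.6]
ee_rot: [0.769, -0.639, 0.0, -0.001]
contact_force: [-0.2, 0.0, 4.0]
gripper_width: 23.5
grasp_force: 59.8
```

{"fn": "carry_out", "kwargs": {
  "slide": [
    [-0.004, 0, 0],
    [-0.008, 0, 0],
    [-0.012, 0, 0],
    [-0.012, 0, 0],
    [-0.012, 0, 0]
  ],
  "roll": [0, 0, 0, 0, 0],
  "claw": [0.02, 0.02, 0.02, 0.02, 0.02]
}}

```text
clock: 15.52
position: [550.0, 201.6, 228.6]
ee_rot: [0.769, -0.639, 0.001, 0.001]
contact_force: [1.2, -7.1, 4.9]
gripper_width: 23.1
grasp_force: 60.1
```

Run:
```python
from h import *
go(613,-119.6,227,-79.3)
```

```text
clock 15.53 pos [550.  201.6 228.6] yaw -79.39 tilt [-3.0e-04 -2.4e-03 -1.0e+00] SLIDE [ 0.3273 -0.0028  0.0024] ROLL -0.09 F [ 1.2 -7.1  4.9] w 23.1
```

{"fn": "carry_out", "kwargs": {
  "slide": [
    [0, 0, 0],
    [0, 0, 0],
    [0, 0, -0.055],
    [0.06, 0, -0.06],
    [0.12, 0, -0.06],
    [0.18, 0, -0.06],
    [0.24, 0, -0.06],
    [0.3, -0.002, -0.06]
  ],
  "roll": [0, 0, 0, 0, 0, 0, 0, 0],
  "claw": [0.05, 0.05, 0.05, 0.05, 0.05, 0.05, 0.05, 0.05]
}}

```text
clock: 16.52
position: [607.2, -92.9, 287.6]
ee_rot: [0.77, -0.638, 0.0, -0.0]
contact_force: [0.6, 1.3, 0.4]
gripper_width: 49.9
grasp_force: 0.0
```

{"fn": "carry_out", "kwargs": {
  "slide": [
    [0.027, 0, 0],
    [0.027, 0, 0.03],
    [0.027, 0, 0.06],
    [0.027, 0, 0.06],
    [0.027, 0, 0.06],
    [0.027, 0, 0.06],
    [0.027, 0, 0.06],
    [0.027, 0, 0.06]
  ],
  "roll": [0, 0, 0, 0, 0, 0, 0, 0],
  "claw": [0.05, 0.05, 0.05, 0.05, 0.05, 0.05, 0.02, 0.02]
}}

```text
clock: 17.52
position: [612.3, -117.9, 228.8]
ee_rot: [0.77, -0.639, 0.001, -0.001]
contact_force: [-0.1, 1.2, 4.1]
gripper_width: 23.8
grasp_force: 59.7
```

{"fn": "carry_out", "kwargs": {
  "slide": [
    [0.004, 0, 0],
    [0.008, 0, 0],
    [0.012, 0, 0],
    [0.012, 0, 0],
    [0.012, 0, 0]
  ],
  "roll": [0, 0, 0, 0, 0],
  "claw": [0.02, 0.02, 0.02, 0.02, 0.02]
}}

```text
clock: 18.15
position: [614.4, -128.5, 228.8]
ee_rot: [0.77, -0.638, 0.0, -0.001]
contact_force: [-2.0, 6.1, 4.9]
gripper_width: 23.0
grasp_force: 60.1
```

Run:
```python
from h import *
go(550,201.6,227,-79.3)
```

```text
clock 18.15 pos [ 614.4 -128.5  228.8] yaw -79.36 tilt [ 0.0018  0.0014 -1.    ] SLIDE [-0.3364  0.0024  0.0021] ROLL -0.06 F [-2.   6.1  4.9] w 23.0
```

{"fn": "carry_out", "kwargs": {
  "slide": [
    [0, 0, 0],
    [0, 0, 0],
    [0, 0, -0.055],
    [-0.06, 0, -0.06],
    [-0.12, 0, -0.06],
    [-0.18, 0, -0.06],
    [-0.24, 0, -0.06],
    [-0.3, 0.002, -0.06]
  ],
  "roll": [0, 0, 0, 0, 0, 0, 0, 0],
  "claw": [0.05, 0.05, 0.05, 0.05, 0.05, 0.05, 0.05, 0.05]
}}

```text
clock: 19.15
position: [556.5, 166.1, 287.6]
ee_rot: [0.769, -0.639, 0.0, 0.0]
contact_force: [0.7, 0.2, 0.5]
gripper_width: 49.9
grasp_force: 0.0
```

{"fn": "carry_out", "kwargs": {
  "slide": [
    [-0.036, 0, 0],
    [-0.036, 0, 0.03],
    [-0.036, 0, 0.06],
    [-0.036, 0, 0.06],
    [-0.036, 0, 0.06],
    [-0.036, 0, 0.06],
    [-0.036, 0, 0.06],
    [-0.036, 0, 0.06]
  ],
  "roll": [0, 0, 0, 0, 0, 0, 0, 0],
  "claw": [0.05, 0.05, 0.05, 0.05, 0.05, 0.05, 0.02, 0.02]
}}

```text
clock: 20.15
position: [550.5, 200.1, 228.7]
ee_rot: [0.769, -0.639, 0.0, -0.001]
contact_force: [-0.9, -0.5, 4.4]
gripper_width: 23.3
grasp_force: 60.0
```

{"fn": "carry_out", "kwargs": {
  "slide": [
    [-0.004, 0, 0],
    [-0.008, 0, 0],
    [-0.012, 0, 0],
    [-0.012, 0, 0],
    [-0.012, 0, 0]
  ],
  "roll": [0, 0, 0, 0, 0],
  "claw": [0.02, 0.02, 0.02, 0.02, 0.02]
}}

```text
clock: 20.78
position: [548.3, 210.4, 228.6]
ee_rot: [0.769, -0.639, 0.001, 0.001]
contact_force: [0.9, -7.1, 5.5]
gripper_width: 23.0
grasp_force: 60.2
```

Run:
```python
from h import *
go(614.4,-128.5,227,-79.3)
```

```text
clock 20.77 pos [548.3 210.4 228.6] yaw -79.41 tilt [-4.0e-04 -2.5e-03 -1.0e+00] SLIDE [ 0.3452 -0.0026  0.0025] ROLL -0.11 F [ 0.9 -7.1  5.5] w 23.0
```

{"fn": "carry_out", "kwargs": {
  "slide": [
    [0, 0, 0],
    [0, 0, 0],
    [0, 0, -0.055],
    [0.06, 0, -0.06],
    [0.12, 0, -0.06],
    [0.18, 0, -0.06],
    [0.24, 0, -0.06],
    [0.3, -0.002, -0.06]
  ],
  "roll": [0, 0, 0, 0, 0, 0, 0, 0],
  "claw": [0.05, 0.05, 0.05, 0.05, 0.05, 0.05, 0.05, 0.05]
}}

```text
clock: 21.78
position: [605.5, -84.1, 287.6]
ee_rot: [0.77, -0.638, 0.0, -0.0]
contact_force: [1.5, 0.4, 0.2]
gripper_width: 50.1
grasp_force: 0.0
```

{"fn": "carry_out", "kwargs": {
  "slide": [
    [0.045, 0, 0],
    [0.045, 0, 0.03],
    [0.045, 0, 0.06],
    [0.045, 0, 0.06],
    [0.045, 0, 0.06],
    [0.045, 0, 0.06],
    [0.045, 0, 0.06],
    [0.045, 0, 0.06]
  ],
  "roll": [0, 0, 0, 0, 0, 0, 0, 0],
  "claw": [0.05, 0.05, 0.05, 0.05, 0.05, 0.05, 0.02, 0.02]
}}

```text
clock: 22.78
position: [613.9, -126.8, 228.7]
ee_rot: [0.77, -0.639, 0.001, -0.001]
contact_force: [0.8, 0.7, 3.3]
gripper_width: 23.1
grasp_force: 59.6
```

Run:
```python
from h import *
go(614.4,-128.5,227,-79.3)
c=np.array([581,42.]);u=np.array([.1857,-.9826]);v=np.array([.9826,.1857])
for n in ('wrist','scene'):
    s=read_state();p=get_image(n);save(p,n+'2.png');X=cloud(p,T_of(p,s)).reshape(-1,3)
    a=(X[:,:2]-c)@u;b=(X[:,:2]-c)@v;print(n)
    for lo in range(-110,110,20):
        m=(a>=lo)&(a<lo+20)&(abs(b)<35)&(X[:,2]>40)&(X[:,2]<80);q=X[m];print(lo,m.sum(),np.median(q[:,2]).round(1) if m.any() else '',end='; ')
```

```text
clock 22.77 pos [ 613.9 -126.8  228.7] yaw -79.37 tilt [ 2.1e-03 -2.0e-04 -1.0e+00] SLIDE [ 0.0018 -0.0002  0.0017] ROLL -0.07 F [0.8 0.7 3.3] w 23.1
wrist
-110 0 ; -90 0 ; -70 0 ; -50 0 ; -30 0 ; -10 0 ; 10 0 ; 30 0 ; 50 0 ; 70 0 ; 90 281 41.1; scene
-110 147 55.6; -90 181 56.6; -70 183 59.2; -50 186 56.6; -30 189 56.6; -10 187 57.0; 10 186 57.1; 30 191 57.0; 50 190 58.9; 70 187 57.4; 90 196 57.3;
```

{"fn": "carry_out", "kwargs": {
  "slide": [
    [0.004, 0, 0],
    [0.008, 0, 0],
    [0.012, 0, 0],
    [0.012, 0, 0],
    [0.012, 0, 0]
  ],
  "roll": [0, 0, 0, 0, 0],
  "claw": [0.02, 0.02, 0.02, 0.02, 0.02]
}}

```text
clock: 23.5
position: [616.1, -137.2, 228.8]
ee_rot: [0.77, -0.638, 0.0, -0.001]
contact_force: [-2.5, 6.9, 6.6]
gripper_width: 23.0
grasp_force: 60.2
```

Run:
```python
from h import *
go(548.3,210.4,227,-79.3)
```

```text
clock 23.5 pos [ 616.1 -137.2  228.8] yaw -79.35 tilt [ 0.0017  0.0016 -1.    ] SLIDE [-0.3541  0.0024  0.0022] ROLL -0.05 F [-2.5  6.9  6.6] w 23.0
```

{"fn": "carry_out", "kwargs": {
  "slide": [
    [0, 0, 0],
    [0, 0, 0],
    [0, 0, -0.055],
    [-0.06, 0, -0.06],
    [-0.12, 0, -0.06],
    [-0.18, 0, -0.06],
    [-0.24, 0, -0.06],
    [-0.3, 0.002, -0.06]
  ],
  "roll": [0, 0, 0, 0, 0, 0, 0, 0],
  "claw": [0.05, 0.05, 0.05, 0.05, 0.05, 0.05, 0.05, 0.05]
}}

```text
clock: 24.5
position: [558.1, 157.2, 287.4]
ee_rot: [0.769, -0.639, 0.0, 0.0]
contact_force: [0.8, 0.6, -0.4]
gripper_width: 50.0
grasp_force: 0.0
```

{"fn": "carry_out", "kwargs": {
  "slide": [
    [-0.054, 0, 0],
    [-0.054, 0, 0.03],
    [-0.054, 0, 0.06],
    [-0.054, 0, 0.06],
    [-0.054, 0, 0.06],
    [-0.054, 0, 0.06],
    [-0.054, 0, 0.06],
    [-0.054, 0, 0.06]
  ],
  "roll": [0, 0, 0, 0, 0, 0, 0, 0],
  "claw": [0.05, 0.05, 0.05, 0.05, 0.05, 0.05, 0.02, 0.02]
}}

```text
clock: 25.5
position: [548.8, 208.9, 228.7]
ee_rot: [0.769, -0.639, 0.0, -0.001]
contact_force: [-0.5, 0.4, 3.6]
gripper_width: 23.5
grasp_force: 59.5
```

{"fn": "carry_out", "kwargs": {
  "slide": [
    [-0.004, 0, 0],
    [-0.008, 0, 0],
    [-0.01, 0, 0],
    [-0.01, 0, 0],
    [-0.01, 0, 0]
  ],
  "roll": [0, 0, 0, 0, 0],
  "claw": [0.02, 0.02, 0.02, 0.02, 0.02]
}}

```text
clock: 26.12
position: [547.1, 217.0, 228.6]
ee_rot: [0.769, -0.639, 0.001, 0.001]
contact_force: [0.9, -8.4, 4.8]
gripper_width: 23.0
grasp_force: 59.7
```

Run:
```python
from h import *
go(616.1,-137.2,227,-79.3)
c=np.array([581,42.]);u=np.array([.1857,-.9826]);v=np.array([.9826,.1857])
for n in ('scene',):
    s=read_state();p=get_image(n);save(p,n+'3.png');X=cloud(p,T_of(p,s)).reshape(-1,3)
    a=(X[:,:2]-c)@u;b=(X[:,:2]-c)@v;print(n)
    for lo in range(-110,110,20):
        m=(a>=lo)&(a<lo+20)&(abs(b)<35)&(X[:,2]>40)&(X[:,2]<80);q=X[m];print(lo,m.sum(),np.median(q[:,2]).round(1) if m.any() else '',end='; ')
```

```text
clock 26.12 pos [547.1 217.  228.6] yaw -79.4 tilt [-5.e-04 -3.e-03 -1.e+00] SLIDE [ 0.3609 -0.0026  0.0027] ROLL -0.1 F [ 0.9 -8.4  4.8] w 23.0
scene
-110 148 53.9; -90 185 54.4; -70 184 56.2; -50 184 54.7; -30 184 54.7; -10 184 54.6; 10 190 54.4; 30 197 54.5; 50 189 56.9; 70 191 54.7; 90 192 55.0;
```

{"fn": "carry_out", "kwargs": {
  "slide": [
    [0, 0, 0],
    [0, 0, 0],
    [0, 0, -0.055],
    [0.06, 0, -0.06],
    [0.12, 0, -0.06],
    [0.18, 0, -0.06],
    [0.24, 0, -0.06],
    [0.3, -0.002, -0.06]
  ],
  "roll": [0, 0, 0, 0, 0, 0, 0, 0],
  "claw": [0.05, 0.05, 0.05, 0.05, 0.05, 0.05, 0.05, 0.05]
}}

```text
clock: 27.18
position: [604.3, -77.2, 287.6]
ee_rot: [0.77, -0.638, 0.0, -0.0]
contact_force: [0.2, 0.2, 0.0]
gripper_width: 49.6
grasp_force: 0.0
```

{"fn": "carry_out", "kwargs": {
  "slide": [
    [0.06, 0, 0],
    [0.06, 0, 0.03],
    [0.06, 0, 0.06],
    [0.06, 0, 0.06],
    [0.06, 0, 0.06],
    [0.06, 0, 0.06],
    [0.06, 0, 0.06],
    [0.06, 0, 0.06]
  ],
  "roll": [0, 0, 0, 0, 0, 0, 0, 0],
  "claw": [0.05, 0.05, 0.05, 0.05, 0.05, 0.05, 0.02, 0.02]
}}

```text
clock: 28.18
position: [615.4, -134.6, 228.8]
ee_rot: [0.77, -0.639, 0.001, -0.001]
contact_force: [0.3, 0.7, 4.4]
gripper_width: 23.1
grasp_force: 59.3
```

{"fn": "carry_out", "kwargs": {
  "slide": [
    [0.004, 0, 0],
    [0.008, 0, 0],
    [0.008, 0, 0],
    [0.008, 0, 0]
  ],
  "roll": [0, 0, 0, 0],
  "claw": [0.02, 0.02, 0.02, 0.02]
}}

```text
clock: 28.68
position: [617.0, -142.6, 228.7]
ee_rot: [0.77, -0.639, 0.001, -0.001]
contact_force: [0.3, 3.3, 5.1]
gripper_width: 23.2
grasp_force: 59.6
```

Run:
```python
from h import *
go(547.1,217,227,-79.3)
c=np.array([581,42.]);u=np.array([.1857,-.9826]);v=np.array([.9826,.1857])
for n in ('scene',):
    s=read_state();p=get_image(n);save(p,n+'4.png');X=cloud(p,T_of(p,s)).reshape(-1,3)
    a=(X[:,:2]-c)@u;b=(X[:,:2]-c)@v;print(n)
    for lo in range(-110,110,20):
        m=(a>=lo)&(a<lo+20)&(abs(b)<35)&(X[:,2]>40)&(X[:,2]<80);q=X[m];print(lo,m.sum(),np.median(q[:,2]).round(1) if m.any() else '',end='; ')
```

```text
clock 28.68 pos [ 617.  -142.6  228.7] yaw -79.38 tilt [ 2.2e-03 -1.0e-04 -1.0e+00] SLIDE [-0.3663  0.0024  0.0016] ROLL -0.08 F [0.3 3.3 5.1] w 23.2
scene
-110 151 54.0; -90 178 54.1; -70 183 57.0; -50 186 54.5; -30 186 54.3; -10 181 54.5; 10 189 54.1; 30 189 54.3; 50 193 55.9; 70 193 54.0; 90 191 54.4;
```

{"fn": "carry_out", "kwargs": {
  "slide": [
    [0, 0, 0],
    [0, 0, 0],
    [0, 0, -0.055],
    [-0.06, 0, -0.06],
    [-0.12, 0, -0.06],
    [-0.18, 0, -0.06],
    [-0.24, 0, -0.06],
    [-0.3, 0.002, -0.06]
  ],
  "roll": [0, 0, 0, 0, 0, 0, 0, 0],
  "claw": [0.05, 0.05, 0.05, 0.05, 0.05, 0.05, 0.05, 0.05]
}}

```text
clock: 29.72
position: [558.8, 153.5, 287.3]
ee_rot: [0.769, -0.639, 0.0, 0.0]
contact_force: [1.3, -0.3, -0.4]
gripper_width: 50.0
grasp_force: 0.0
```

{"fn": "carry_out", "kwargs": {
  "slide": [
    [-0.061, 0, 0],
    [-0.065, 0, 0.03],
    [-0.065, 0, 0.06],
    [-0.065, 0, 0.06],
    [-0.065, 0, 0.06],
    [-0.065, 0, 0.06],
    [-0.065, 0, 0.06],
    [-0.065, 0, 0.06]
  ],
  "roll": [0, 0, 0, 0, 0, 0, 0, 0],
  "claw": [0.05, 0.05, 0.05, 0.05, 0.05, 0.05, 0.02, 0.02]
}}

```text
clock: 30.72
position: [547.7, 215.8, 228.7]
ee_rot: [0.769, -0.639, 0.0, -0.001]
contact_force: [0.0, 0.6, 3.6]
gripper_width: 23.6
grasp_force: 59.3
```

{"fn": "carry_out", "kwargs": {
  "slide": [
    [-0.004, 0, 0],
    [-0.008, 0, 0],
    [-0.008, 0, 0],
    [-0.008, 0, 0]
  ],
  "roll": [0, 0, 0, 0],
  "claw": [0.02, 0.02, 0.02, 0.02]
}}

```text
clock: 31.22
position: [546.2, 223.7, 228.6]
ee_rot: [0.77, -0.638, 0.001, -0.0]
contact_force: [-0.3, -3.2, 5.3]
gripper_width: 23.2
grasp_force: 59.5
```

Run:
```python
from h import *
go(617,-142.6,227,-79.3)
c=np.array([581,42.]);u=np.array([.1857,-.9826]);v=np.array([.9826,.1857])
for n in ('scene',):
    s=read_state();p=get_image(n);save(p,n+'5.png');X=cloud(p,T_of(p,s)).reshape(-1,3)
    a=(X[:,:2]-c)@u;b=(X[:,:2]-c)@v;print(n)
    for lo in range(-110,110,20):
        m=(a>=lo)&(a<lo+20)&(abs(b)<35)&(X[:,2]>40)&(X[:,2]<80);q=X[m];print(lo,m.sum(),np.median(q[:,2]).round(1) if m.any() else '',end='; ')
a=cv2.imread('pics/scene5.png')[100:300,240:500];cv2.imwrite('pics/sc5c.png',cv2.resize(a,(780,600),interpolation=cv2.INTER_CUBIC))
```

```text
clock 31.23 pos [546.2 223.7 228.6] yaw -79.36 tilt [ 1.1e-03 -3.0e-04 -1.0e+00] SLIDE [ 0.3731 -0.0019  0.0018] ROLL -0.06 F [-0.3 -3.2  5.3] w 23.2
scene
-110 139 54.1; -90 186 54.1; -70 183 57.3; -50 186 54.5; -30 185 54.4; -10 181 54.4; 10 183 54.2; 30 189 54.4; 50 187 56.2; 70 196 54.2; 90 192 54.4;
```

View pics/sc5c.png

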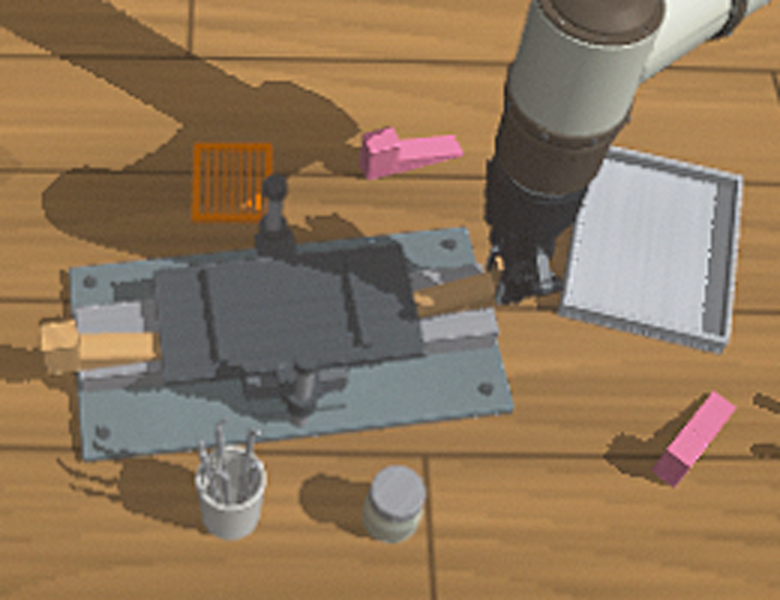

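The plate now sits level on the radio front, at about 54.3 at both ends and unchanged by the last tugs. Both wedges are loose, with R's heel at (57,345). I'll draw L out and carry it to the tray.

{"fn": "carry_out", "kwargs": {
  "slide": [
    [-0.01, 0, 0],
    [-0.02, 0, -0.001],
    [-0.03, 0, -0.001],
    [-0.04, 0, -0.002],
    [-0.05, 0, -0.01],
    [-0.055, 0, -0.04],
    [-0.055, 0, -0.04]
  ],
  "roll": [0, 0, 0, 0, 0, 0, 0],
  "claw": [0.02, 0.02, 0.02, 0.02, 0.02, 0.02, 0.02]
}}

```text
clock: 32.15
position: [536.3, 279.2, 270.3]
ee_rot: [0.77, -0.638, 0.001, -0.003]
contact_force: [0.3, 0.6, -0.6]
gripper_width: 22.7
grasp_force: 58.8
```

Run:
```python
from h import *
go(443,422,240,-14.5)
```

```text
clock 32.15 pos [536.3 279.2 270.3] yaw -79.31 tilt [ 0.0048  0.0039 -1.    ] SLIDE [-0.1575  0.0653  0.0304] ROLL -64.81 F [ 0.3  0.6 -0.6] w 22.7
```

{"fn": "carry_out", "kwargs": {
  "slide": [
    [-0.03, 0.01, 0],
    [-0.06, 0.02, 0],
    [-0.09, 0.03, 0],
    [-0.12, 0.045, 0],
    [-0.145, 0.06, 0],
    [-0.157, 0.065, 0.015],
    [-0.157, 0.065, 0.03],
    [-0.157, 0.065, 0.03]
  ],
  "roll": [-10, -20, -30, -40, -50, -60, -64.8, -64.8],
  "claw": [0.02, 0.02, 0.02, 0.02, 0.02, 0.02, 0.02, 0.02]
}}

```text
clock: 33.15
position: [442.3, 419.7, 235.8]
ee_rot: [0.992, -0.128, -0.001, 0.002]
contact_force: [0.2, 0.3, -1.0]
gripper_width: 23.4
grasp_force: 58.7
```

Run:
```python
from h import *
go(443,422,195,-14.5)
p=get_image('scene');save(p,'scene6.png')
```

```text
clock 33.15 pos [442.3 419.7 235.8] yaw -14.66 tilt [-0.0026 -0.0032 -1.    ] SLIDE [ 0.0002 -0.0026  0.0407] ROLL -0.16 F [ 0.2  0.3 -1. ] w 23.4
```

{"fn": "carry_out", "kwargs": {
  "slide": [
    [0, -0.002, 0.02],
    [0, -0.002, 0.032],
    [0, -0.002, 0.035],
    [0, -0.002, 0.035],
    [0, -0.002, 0.035]
  ],
  "roll": [0, 0, 0, 0, 0],
  "claw": [0.02, 0.02, 0.02, 0.02, 0.02]
}}

```text
clock: 33.83
position: [443.7, 422.2, 203.3]
ee_rot: [0.992, -0.127, 0.0, -0.001]
contact_force: [0.4, -0.4, -0.4]
gripper_width: 23.4
grasp_force: 58.7
```

{"fn": "carry_out", "kwargs": {
  "slide": [
    [0, 0, 0.004],
    [0, 0, 0.008],
    [0, 0, 0.009],
    [0, 0, 0.009]
  ],
  "roll": [0, 0, 0, 0],
  "claw": [0.02, 0.02, 0.02, 0.02]
}}

```text
clock: 34.33
position: [443.4, 421.9, 193.7]
ee_rot: [0.992, -0.127, -0.0, 0.0]
contact_force: [-1.8, -0.7, 0.8]
gripper_width: 22.8
grasp_force: 58.9
```

{"fn": "carry_out", "kwargs": {
  "slide": [
    [0, 0, 0],
    [0, 0, 0],
    [0, 0, -0.05],
    [0, 0, -0.11],
    [0, 0, -0.127]
  ],
  "roll": [0, 0, 0, 0, 0],
  "claw": [0.036, 0.036, 0.036, 0.036, 0.036]
}}

```text
clock: 34.95
position: [444.1, 422.7, 325.4]
ee_rot: [0.992, -0.127, 0.002, -0.004]
contact_force: [-0.7, -1.2, -0.3]
gripper_width: 36.0
grasp_force: 0.0
```

Run:
```python
from h import *
go(617,-142,320,-79.3)
p=get_image('scene');save(p,'scene7.png');X=cloud(p,T_of(p)).reshape(-1,3)
hsv=cv2.cvtColor(p['img'],cv2.COLOR_RGB2HSV).reshape(-1,3).astype(int)
m=(hsv[:,0]>8)&(hsv[:,0]<25)&(hsv[:,1]>60)&(abs(X[:,1]+140)<30)&(X[:,0]>570)&(X[:,0]<660)&(X[:,2]>74)
print(m.sum(),X[m].mean(0),cv2.minAreaRect(X[m][:,:2].astype(np.float32)))
a=p['img'][100:300,240:500,::-1];cv2.imwrite('pics/sc7c.png',cv2.resize(a,(780,600),interpolation=cv2.INTER_CUBIC))
```

```text
clock 34.95 pos [444.1 422.7 325.4] yaw -14.56 tilt [ 0.0054  0.0068 -1.    ] SLIDE [0.3093 0.5031 0.0025] ROLL 64.74 F [-0.7 -1.2 -0.3] w 36.0
130 [ 622.34295841 -149.24245999   82.52440786] ((620.6903686523438, -149.49038696289062), (25.46539878845215, 29.804956436157227), 10.933143615722656)
```

View pics/sc7c.png

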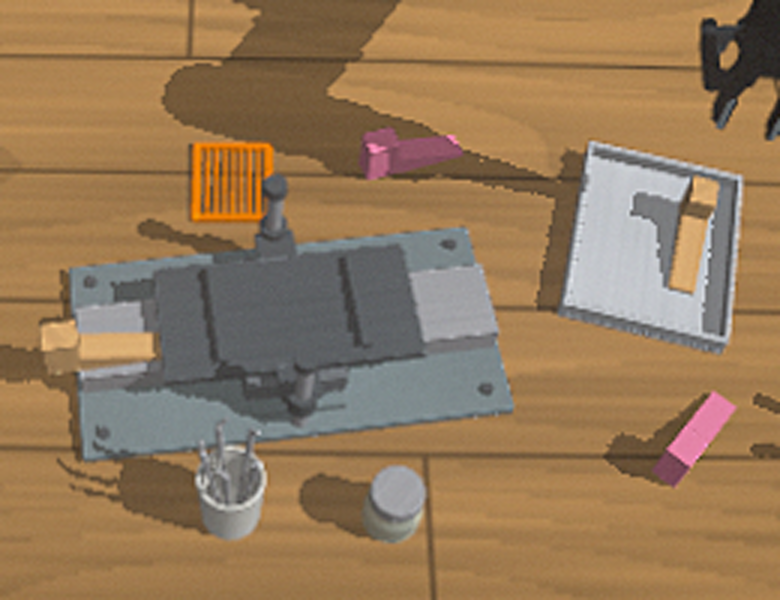

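The L wedge lies in the tray at (695,235). R's heel is at (57,345), which works out to about world (618,-149). I'm going back for it.

{"fn": "carry_out", "kwargs": {
  "slide": [
    [0.03, 0.05, 0],
    [0.06, 0.1, 0],
    [0.09, 0.15, 0],
    [0.12, 0.2, 0],
    [0.15, 0.25, 0],
    [0.18, 0.3, 0],
    [0.21, 0.35, 0],
    [0.24, 0.4, 0]
  ],
  "roll": [10, 20, 30, 40, 50, 60, 64.7, 64.7],
  "claw": [0.05, 0.05, 0.05, 0.05, 0.05, 0.05, 0.05, 0.05]
}}

```text
clock: 36.0
position: [574.9, -27.5, 319.0]
ee_rot: [0.77, -0.638, -0.001, 0.001]
contact_force: [0.3, 0.1, 0.2]
gripper_width: 49.8
grasp_force: 0.0
```

Run:
```python
from h import *
go(618,-149,228.5,-79.3)
```

```text
clock 36.0 pos [574.9 -27.5 319. ] yaw -79.33 tilt [-2.5e-03 -2.0e-04 -1.0e+00] SLIDE [ 0.1275 -0.0201  0.0904] ROLL -0.03 F [0.3 0.1 0.2] w 49.8
```

{"fn": "carry_out", "kwargs": {
  "slide": [
    [0.06, -0.01, 0],
    [0.115, -0.018, 0],
    [0.125, -0.019, 0.02],
    [0.125, -0.019, 0.06],
    [0.125, -0.019, 0.085],
    [0.125, -0.019, 0.09],
    [0.125, -0.019, 0.09]
  ],
  "roll": [0, 0, 0, 0, 0, 0, 0],
  "claw": [0.05, 0.05, 0.05, 0.05, 0.05, 0.05, 0.05]
}}

```text
clock: 36.88
position: [616.8, -144.4, 230.1]
ee_rot: [0.77, -0.638, -0.0, 0.0]
contact_force: [0.3, 0.5, 0.8]
gripper_width: 49.8
grasp_force: 0.0
```

Run:
```python
from h import *
go(618,-149,228.5,-79.3)
```

```text
clock 36.88 pos [ 616.8 -144.4  230.1] yaw -79.25 tilt [-1.1e-03 -1.0e-04 -1.0e+00] SLIDE [ 0.0048 -0.0003  0.0016] ROLL 0.05 F [0.3 0.5 0.8] w 49.8
```

Close, draw outward, and lift.

{"fn": "carry_out", "kwargs": {
  "slide": [
    [0.004, 0, 0],
    [0.004, 0, 0],
    [0.004, 0, 0],
    [0.004, 0, 0]
  ],
  "roll": [0, 0, 0, 0],
  "claw": [0.05, 0.02, 0.02, 0.02]
}}

```text
clock: 37.38
position: [617.8, -148.9, 231.8]
ee_rot: [0.77, -0.638, 0.001, -0.0]
contact_force: [0.1, 0.7, 4.9]
gripper_width: 22.7
grasp_force: 59.9
```

{"fn": "carry_out", "kwargs": {
  "slide": [
    [0.01, 0, 0],
    [0.02, 0, -0.001],
    [0.03, 0, -0.001],
    [0.04, 0, -0.002],
    [0.05, 0, -0.01],
    [0.055, 0, -0.06],
    [0.055, 0, -0.11],
    [0.055, 0, -0.13]
  ],
  "roll": [0, 0, 0, 0, 0, 0, 0, 0],
  "claw": [0.02, 0.02, 0.02, 0.02, 0.02, 0.02, 0.02, 0.02]
}}

```text
clock: 38.38
position: [628.2, -203.8, 365.0]
ee_rot: [0.77, -0.638, 0.003, -0.001]
contact_force: [0.5, -0.2, -1.3]
gripper_width: 22.6
grasp_force: 59.4
```

Run:
```python
from h import *
go(495,342,360,-14.5)
```

```text
clock 38.38 pos [ 628.2 -203.8  365. ] yaw -79.31 tilt [ 0.0063 -0.0016 -1.    ] SLIDE [-0.5611  0.0296  0.0033] ROLL -64.81 F [ 0.5 -0.2 -1.3] w 22.6
```

{"fn": "carry_out", "kwargs": {
  "slide": [
    [-0.05, 0.003, 0],
    [-0.11, 0.006, 0],
    [-0.17, 0.009, 0],
    [-0.23, 0.012, 0],
    [-0.29, 0.015, 0],
    [-0.35, 0.018, 0],
    [-0.41, 0.021, 0],
    [-0.47, 0.025, 0]
  ],
  "roll": [0, -10, -20, -30, -40, -50, -60, -64.8],
  "claw": [0.02, 0.02, 0.02, 0.02, 0.02, 0.02, 0.02, 0.02]
}}

```text
clock: 39.38
position: [515.5, 255.7, 361.1]
ee_rot: [0.992, -0.125, 0.0, -0.0]
contact_force: [1.7, 0.6, -1.2]
gripper_width: 22.8
grasp_force: 59.5
```

Run:
```python
from h import *
go(495,342,240,-14.5)
```

```text
clock 39.38 pos [515.5 255.7 361.1] yaw -14.31 tilt [ 6.e-04  1.e-04 -1.e+00] SLIDE [-0.0413 -0.0785  0.1211] ROLL 0.19 F [ 1.7  0.6 -1.2] w 22.8
```

{"fn": "carry_out", "kwargs": {
  "slide": [
    [-0.025, -0.045, 0],
    [-0.041, -0.0785, 0.02],
    [-0.041, -0.0785, 0.07],
    [-0.041, -0.0785, 0.11],
    [-0.041, -0.0785, 0.121],
    [-0.041, -0.0785, 0.121],
    [-0.041, -0.0785, 0.121]
  ],
  "roll": [0, 0, 0, 0, 0, 0, 0],
  "claw": [0.02, 0.02, 0.02, 0.02, 0.02, 0.02, 0.02]
}}

```text
clock: 40.25
position: [496.7, 340.9, 241.7]
ee_rot: [0.992, -0.126, 0.001, -0.001]
contact_force: [0.6, 0.3, 0.1]
gripper_width: 23.3
grasp_force: 59.5
```

Run:
```python
from h import *
go(495,342,197.5,-14.5)
```

```text
clock 40.25 pos [496.7 340.9 241.7] yaw -14.49 tilt [ 0.0029  0.0026 -1.    ] SLIDE [-0.002  -0.0005  0.0442] ROLL 0.01 F [0.6 0.3 0.1] w 23.3
```

{"fn": "carry_out", "kwargs": {
  "slide": [
    [0, 0, 0.02],
    [0, 0, 0.035],
    [0, 0, 0.041],
    [0, 0, 0.044],
    [0, 0, 0.044],
    [0, 0, 0.044]
  ],
  "roll": [0, 0, 0, 0, 0, 0],
  "claw": [0.02, 0.02, 0.02, 0.02, 0.02, 0.02]
}}

```text
clock: 41.0
position: [496.0, 340.7, 196.8]
ee_rot: [0.992, -0.126, 0.0, -0.0]
contact_force: [-2.0, -0.9, 6.7]
gripper_width: 23.0
grasp_force: 60.2
```

On the floor of the tray: release, lift and back off.

{"fn": "carry_out", "kwargs": {
  "slide": [
    [0, 0, -0.001],
    [0, 0, -0.001],
    [0, 0, -0.05],
    [0, 0, -0.11],
    [0, 0, -0.16],
    [0, 0, -0.16]
  ],
  "roll": [0, 0, 0, 0, 0, 0],
  "claw": [0.036, 0.036, 0.036, 0.036, 0.036, 0.036]
}}

```text
clock: 41.75
position: [496.6, 341.2, 360.9]
ee_rot: [0.992, -0.126, 0.003, -0.004]
contact_force: [0.1, -0.1, 0.1]
gripper_width: 36.0
grasp_force: 0.0
```

{"fn": "carry_out", "kwargs": {
  "slide": [
    [-0.05, -0.04, 0],
    [-0.08, -0.09, 0],
    [-0.08, -0.14, 0],
    [-0.08, -0.19, 0],
    [-0.08, -0.19, 0]
  ],
  "roll": [0, 0, 0, 0, 0],
  "claw": [0.036, 0.036, 0.036, 0.036, 0.036]
}}

```text
clock: 42.38
position: [465.8, 547.4, 351.8]
ee_rot: [0.992, -0.125, -0.001, 0.001]
contact_force: [0.1, -0.8, -0.9]
gripper_width: 36.1
grasp_force: 0.0
```

Run:
```python
from h import *
p=get_image('scene');X=cloud(p,T_of(p)).reshape(-1,3)
c=np.array([581,42.]);u=np.array([.1857,-.9826]);v=np.array([.9826,.1857]);a=(X[:,:2]-c)@u;b=(X[:,:2]-c)@v
for lo in range(-110,110,20):
    m=(a>=lo)&(a<lo+20)&(abs(b)<35)&(X[:,2]>40)&(X[:,2]<80);print(lo,np.median(X[m][:,2]).round(1),end='; ')
a=p['img'][100:300,240:500,::-1];cv2.imwrite('pics/end.png',cv2.resize(a,(780,600),interpolation=cv2.INTER_CUBIC))
```

```text
-110 54.6; -90 54.3; -70 57.1; -50 54.3; -30 54.4; -10 54.3; 10 54.2; 30 54.4; 50 56.0; 70 54.2; 90 54.3;
```

View pics/end.png

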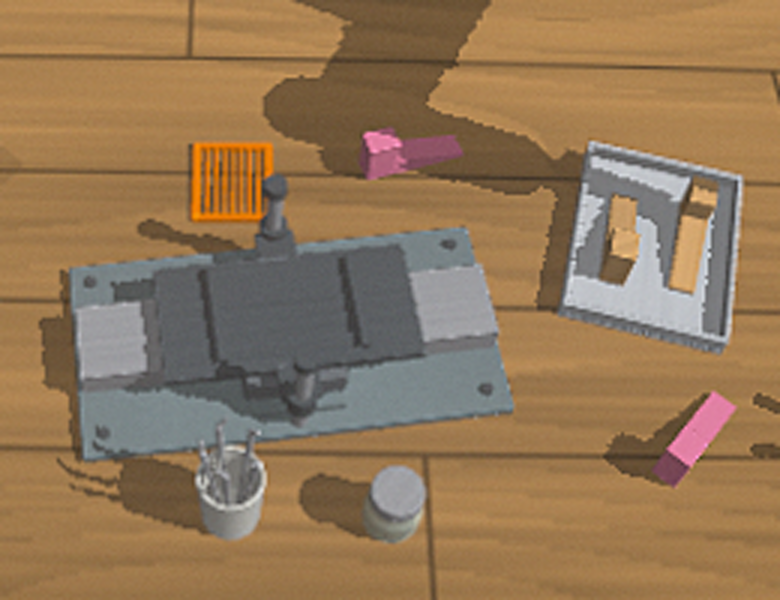

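Both wedges lie flat in the tray, at (622,240) and (695,235). The plate is level on the radio front, and the jar, cup and grille haven't moved.

```bash
python3 -c "
from bench import job_done
print(job_done())"
```

```text
the job is handed in; nothing more can be done
None
```

I handed the job in at about 42 s: the plate lies level on the radio front, both wedges are in the tray, its estimated lean stayed under about half a degree between tugs, and the jar, cup of picks and spare grille were not touched.

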